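Press the lever to hold the kiln lid open

ROBOT

A 6-joint arm with a two-finger parallel gripper is mounted at the origin on the work surface. World frame = base frame: x ahead of the robot, y to its left, z up, the work surface at z = 0. Lengths are in m, angles in rad, forces in N, time in s.
With the tool pointing down it reaches from about 0.25 to 0.775 m from the base axis. Payload 4 kg.
Tool frame: the origin (TCP) lies on the front face of the gripper's body, between the roots of the fingers; the fingertips stand 97 mm ahead of it and the grasp point (between the pads) lies 78 mm ahead of it (manip.tip_extent is the distance from the TCP to the fingertips, in m); z points along the fingers, y is the line along which they close (so a half turn about z gives the same grasp; the last joint's range is limited). The gripper opens to 94 mm and grips with 3 to 60 N. Pads are 16 mm wide; open, the fingers measure 119 mm over their backs; the gripper's body (75 mm by 177 mm) begins 78 mm behind the grasp point.
Start: joints at [-1.349, 0.087, 1.371, -0, 1.684, -0.103], TCP at [0.176, -0.521, 0.303] pointing down, gripper open.
Joint ranges: [-3.1, 3.1], [-0.76, 2.03], [0.27, 2.55], [-1.08, 4.22], [0.17, 2.65], [-2.57, 2.57]. Speed limits (rad/s): [2.79, 2.79, 3.14, 3.14, 3.14, 3.14].

INTERFACE

Orientations are given as a rotation vector (axis times angle).
In Python, from station import manip, cams gives the robot as it stands.
- The arm moves only by the shell command python3 -m crank 'ROWS' [FORCE]. ROWS is JSON, a list of rows, each an object of numbers: "tx", "ty", "tz": the shift along the tool's x, y, z in m; "ax", "ay", "az": the turn, a rotation vector about the tool's x, y, z in degrees; "claw": the gripper's target within -1 to 1 (fully open at 1, half-way at 0, shut at -1). A call has 1 to 8 rows; each row shifts and turns the commanded pose from where the row before left it, along the tool's axes as they then stand; what a row does not reach is not made up. A row lasts 1/12 s, in which the tool goes at most 41.7 mm and 7.16 degrees, less where a joint would pass 70% of its speed; a pose out of reach is approached as far as the arm can. A call is refused whole if a number of a shift passes 0.0417 or a number of a turn 7.16, either way. A call with a gripper value outside its range is refused whole. The fingers move at their own pace and stop on an object; FORCE is the grip in N (left out, the last holds). Time passes only in rows, so rows that do not move let the fingers close. It gives the time, the measured TCP pose, the force, the opening and the grip force at its end, in the units of the state.
- manip.read_state(): the state, without advancing time (a new reading comes with each control period).
- cams.read_camera(name): name is "side" or "top" or "wrist"; returns the picture (420x560x3 uint8, red, green, blue); there is no depth.
- cams.get_calibration(name): a dict with "K" (3x3 intrinsics, pixels), "world_to_cam" (4x4, takes a point from world to camera coordinates); the wrist camera has in their place "tool_from_camera" (4x4, takes a point from camera to tool coordinates, whose origin is the TCP and whose axes are the flange's). Camera axes: x right, y down, z forward; pixel columns grow to the right and rows downward; lengths in m; the calibration is good to about 2 mm. The wrist camera is an equidistant fisheye: a pixel r from the principal point sees the ray r / f radians off the axis. A picture is of the moment at which its call begins: read the wrist's pose just before it. get_calibration takes no time and is no camera call.
- manip.job_done(): hands the job in; it is judged then, once.
The state is a dict: "time": time; "joint_pos": joint angles; "qvel": joint speeds; "joint_torque": joint torques, N m; "position": TCP position; "eef_rot": TCP orientation; "ft_force": force on the tool from outside, world axes, zero at the start; "wrist_torque": the same for the moment, N m; "opening": finger opening in m; "finger_force": force on a finger pad.
Only numpy, scipy, OpenCV 4.12 (cv2) and the standard library are available. Lean on these libraries where they do the work, as an engineer would, in place of code of your own. Each camera call takes 0.05 s, during which the arm holds its last target. There are 200 camera calls.

TASK

On the jeweller's bench, clear the safety stop from under the kiln's lever by pushing its plate sideways, fully in. Then press the long end of the lever right down onto its rest, so that the heavy lid swings up, and finish while still holding it down there. Do not lift the lever out of its fork, do not touch the hot lid, and leave the beaker, jar and mallet where they stand.

Things in the scene. Friction and masses are not known exactly. Their poses are not given: they have to be found in the camera images.
- kiln: Grey bench kiln, fixed. Origin on the bench in the lever's vertical plane, under the safety stop's prop. +x runs along the lever from long to short end, +y is the side away from the kiln, z up. Kiln box at x 60..240, y -205..-25 mm; with its steel lid 142 mm high, lid hinged at the +x edge. The fork carrying the lever is at x 100..140, y -19..19, up to 137 mm.
- lever_pad (a point): Centre of the top face of the flat pad (45 mm along the lever, 32 wide) at the lever's long end, where to press; 190 mm from the cross pin, 9 mm above the bar's middle line. At the start about 190 mm above the bench (bar 18 degrees up); on its rest about 91 mm (13 degrees down), horizontally about 9 mm further from the pin. Needs up to 15 N; let go, it rises and the lid falls shut.
- lever_pivot (a point): Centre of the cross pin (10 mm) of the lever, lying in the upward-open slots of the fork, at x 120, y 0, z 125 mm in the kiln frame. The lever is a loose steel bar 14 mm wide, 12 thick, reaching 170 mm plus pad (212 in all) towards the long end and 95 mm towards the short end.
- lever_rest (a point): Top of the rubber-tipped post (18 mm diameter) on which the lever's long arm comes to rest when pressed down: x -45, y 0 in the kiln frame, 81 mm above the bench.
- stop_plate (a point): Point to push on the outer (+y) face of the safety stop's upright plate, 90 mm above the bench. Plate 44 mm wide along x, 10 thick, from 8 to 120 mm above the bench; it stands at x 0, this face at y 115 mm when joint stop is 0. A low bar (22 mm high) joins it to the prop, a 16 x 30 mm post 152 mm high that stands under the lever and blocks it.
- stop (a joint): Slide of the safety stop along the kiln frame's -y: 0 = out, prop under the lever; 0.05 m = fully in, at its end stop, lever free. Drags with about 2 N and stays where it is left.
- lid_front (a point): Middle of the front (-x) top edge of the lid, a steel plate 180 x 180 x 26 mm with a dark panel on top (0.7 to 1.1 kg). Shut it lies level with this point 144 mm above the bench; with the lever on its rest it is tipped up about 0.59 rad (34 degrees), hinged at the far (+x) edge 117 mm above the bench. A side pin of the lid lies on the lever's short end.
- beaker: Loose steel beaker, 66 mm wide, 85 mm high, standing in front of the kiln's -x face; origin at the centre of its underside. To be left alone.
- jar: Loose amber jar, 56 mm wide, 70 mm high, on the +y side of the lever; origin at the centre of its underside. To be left alone.
- mallet: Loose hammer, 220 mm long, lying on the bench on the +y side beyond the stop's plate; lower than 40 mm; handle to its -x. To be left alone.

How it is judged:
By the outcome, as a careful person would: the job done as asked, in the order asked, and still so for the second after the job is handed in, while the arm keeps its last pose, push and grip.
It also fails if it takes over 48 s, if anything falls off the work surface, if the arm or the gripper's body presses on something with over 40 N, if the wrist force passes 120 N, or if a joint passes its speed limit or range.

## Working session

There is one attempt and no reset: what is moved stays moved. The work goes in short steps, Python scripts to look and compute and a shell command to move; the robot and the scene stay as the last step left them, time stands still between calls to the robot, and variables do not carry over. Pictures are saved under pics/ and viewed, at most 10 in all, crops included, and the job is handed in when it is done.

```bash
mkdir -p pics; python3 - <<'E'
from station import manip,cams
import cv2
for n in("top","side"):
    cv2.imwrite(f"pics/{n}0.png",cams.read_camera(n)[:,:,::-1]); c=cams.get_calibration(n); print(n,c["K"].round(1).tolist(),c["world_to_cam"].round(3).tolist())
s=manip.read_state(); print(s)
E
```

```text
top [[405.5, 0.0, 284.5], [0.0, 405.5, 210.4], [0.0, 0.0, 1.0]] [[-0.008, -1.0, 0.004, 0.114], [-1.0, 0.008, -0.023, 0.617], [0.023, -0.004, -1.0, 1.138], [0.0, 0.0, 0.0, 1.0]]
side [[380.2, 0.0, 283.9], [0.0, 380.2, 207.3], [0.0, 0.0, 1.0]] [[0.951, -0.309, 0.011, -0.572], [-0.202, -0.65, -0.733, 0.302], [0.234, 0.694, -0.681, 0.74], [0.0, 0.0, 0.0, 1.0]]
{'time': 0.1, 'joint_pos': array([-1.34912430e+00,  8.78973430e-02,  1.37209441e+00, -8.01664706e-06,
        1.68359183e+00, -1.03109627e-01]), 'qvel': array([-0.00087444, -0.00208971, -0.00290644,  0.00041645,  0.00144274,
       -0.00184882]), 'joint_torque': array([ 2.53718703e-03, -3.41250694e+01, -3.03302979e+01,  7.19023473e-02,
        3.04026261e-02, -1.11276593e-04]), 'position': array([ 0.17542887, -0.52095793,  0.30161657]), 'eef_rot': array([-3.09829988e+00, -5.07603905e-01,  1.97650908e-04]), 'ft_force': array([-0.31275408,  0.28949205, -0.58351246]), 'wrist_torque': array([0.00993573, 0.0207411 , 0.04341559]), 'finger_force': 0.0, 'opening': 0.09386339725677117}
```

View pics/top0.png

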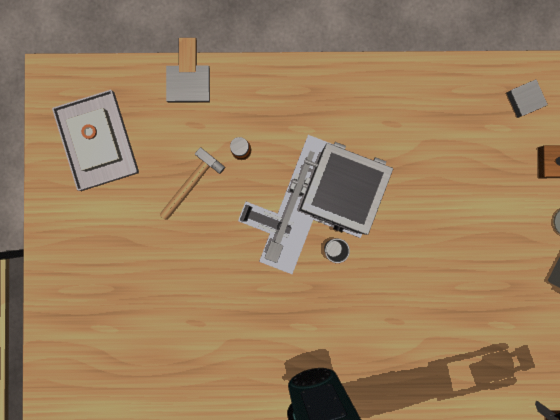

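View pics/side0.png

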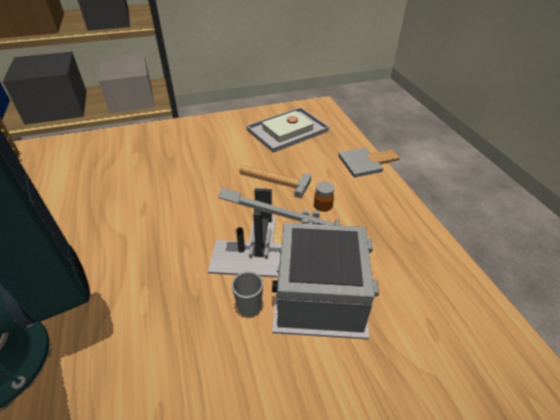

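```bash
python3 - <<'E'
import cv2
i=cv2.imread("pics/top0.png")[125:285,220:420]
cv2.imwrite("pics/topc.png",cv2.resize(i,None,fx=3.75,fy=3.75,interpolation=cv2.INTER_CUBIC))
E
```

```text
(no output)
```

View pics/topc.png

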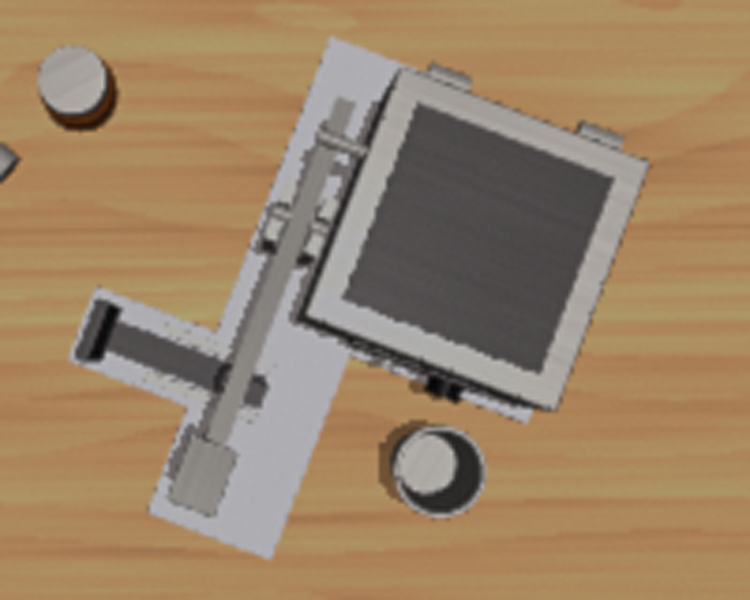

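```bash
cat > h.py <<'E'
import numpy as np
from station import manip,cams
from scipy.spatial.transform import Rotation as R
def ray(n,u,v,z):
    c=cams.get_calibration(n);K=c["K"];T=c["world_to_cam"]
    d=T[:3,:3].T@np.linalg.inv(K)@[u,v,1];o=-T[:3,:3].T@T[:3,3]
    return o+d*(z-o[2])/d[2]
def fit(k,w):
    a=np.array(k,float)[:,:2];b=np.array(w)[:,:2]
    A,B=a@[1,1j],b@[1,1j];th=np.angle(np.vdot(A-A.mean(),B-B.mean()))
    t=B.mean()-A.mean()*np.exp(1j*th)
    return th,np.array([t.real,t.imag]),abs(A*np.exp(1j*th)+t-B)
E
python3 - <<'E'
from h import *
P=[(400,68,240,-25,143),(648,162,240,-205,143),(555,410,60,-205,143),(307,318,60,-25,143),(203,475,-58,0,192),(92,330,0,110,120)]
w=[ray("top",u/3.75+220,v/3.75+125,z/1000) for u,v,x,y,z in P]
k=[(x/1000,y/1000) for u,v,x,y,z in P]
th,t,r=fit(k,w);print(np.degrees(th),t,r)
c,s_=np.cos(th),np.sin(th)
for n,p in dict(pad=(-.058,0),plate=(0,.115),pivot=(.12,0),rest=(-.045,0),padlow=(-.067,0)).items(): print(n,(np.array([[c,-s_],[s_,c]])@p+t).round(4))
for n,u,v,z in(("jar",73,80,.07),("beaker",437,470,.085)):
    print(n,((np.array([[c,s_],[-s_,c]]))@(ray("top",u/3.75+220,v/3.75+125,z)[:2]-t)).round(4))
print(ray("top",222,170,.03),ray("top",165,215,.02),ray("top",200,150,.03))
S=manip.read_state();Rm=R.from_rotvec(S["eef_rot"]).as_matrix();print(Rm.round(3))
E
```

```text
-21.19724512593899 [0.57005721 0.1132521 ] [0.00217901 0.00343844 0.0032323  0.00180242 0.00140035 0.00452702]
pad [0.516  0.1342]
plate [0.6116 0.2205]
pivot [0.6819 0.0699]
rest [0.5281 0.1295]
padlow [0.5076 0.1375]
jar [0.1629 0.1868]
beaker [-0.0048 -0.1516]
[0.73129991 0.28153025 0.03      ] [0.60800924 0.44235225 0.02      ] [0.7873645  0.34225514 0.03      ]
[[ 0.948  0.319 -0.   ]
 [ 0.319 -0.948  0.002]
 [ 0.    -0.002 -1.   ]]
```

```bash
python3 -m crank '[{"az":-7.16,"tz":-0.01,"claw":-1},{"az":-7.16,"tz":-0.01},{"az":-7.16,"tz":-0.01},{"az":-7.16,"tz":-0.01},{"az":-7.16,"tz":-0.01},{"az":-7.16,"tz":-0.01},{"az":-7.16,"tz":-0.01},{"tx":0.02}]' 20
for i in 1 2; do :; done
python3 -m crank '[{"tx":0.04,"ty":0.006},{"tx":0.04,"ty":0.006},{"tx":0.04,"ty":0.006},{"tx":0.04,"ty":0.006},{"tx":0.04,"ty":0.006},{"tx":0.04,"ty":0.006},{"tx":0.04,"ty":0.006},{"tx":0.04,"ty":0.006}]'
python3 -m crank '[{"tx":0.04,"ty":0.006},{"tx":0.04,"ty":0.006},{"tx":0.04,"ty":0.006},{"tx":0.04,"ty":0.006},{"tx":0.04,"ty":0.006},{"tx":0.04,"ty":0.006},{"tx":0.04,"ty":0.006},{"tx":0.02,"ty":0.003}]'
```

```text
invalid input
invalid input
invalid input
```

```bash
python3 -m crank '[{"tx":0,"ty":0,"tz":-0.01,"ax":0,"ay":0,"az":-7.16,"claw":-1},{"tx":0,"ty":0,"tz":-0.01,"ax":0,"ay":0,"az":-7.16,"claw":-1}]' 20; python3 -m crank --help | head -20; python3 -c "
from h import *;s=manip.read_state();print(s['time'],s['position'],s['opening'])"
```

```text
time: 0.27
position: [0.1754, -0.5208, 0.3213]
eef_rot: [-3.007, -0.898, -0.0]
ft_force: [-1.0, 0.1, -0.7]
opening: 0.0839
finger_force: 0.0
0.2667 [ 0.17538879 -0.52077849  0.32129981] 0.08387952628811086invalid input: not JSON, or not a number
```

All keys are needed in every row.

```bash
python3 -m crank '[{"tx":0,"ty":0,"tz":-0.01,"ax":0,"ay":0,"az":-7.16,"claw":-1},{"tx":0,"ty":0,"tz":-0.01,"ax":0,"ay":0,"az":-7.16,"claw":-1},{"tx":0,"ty":0,"tz":-0.01,"ax":0,"ay":0,"az":-7.16,"claw":-1},{"tx":0,"ty":0,"tz":-0.01,"ax":0,"ay":0,"az":-7.16,"claw":-1},{"tx":0,"ty":0,"tz":-0.01,"ax":0,"ay":0,"az":-7.16,"claw":-1},{"tx":0.02,"ty":0,"tz":0,"ax":0,"ay":0,"az":0,"claw":-1}]'
python3 -m crank '[{"tx":0.04,"ty":0.006,"tz":0,"ax":0,"ay":0,"az":0,"claw":-1},{"tx":0.04,"ty":0.006,"tz":0,"ax":0,"ay":0,"az":0,"claw":-1},{"tx":0.04,"ty":0.006,"tz":0,"ax":0,"ay":0,"az":0,"claw":-1},{"tx":0.04,"ty":0.006,"tz":0,"ax":0,"ay":0,"az":0,"claw":-1},{"tx":0.04,"ty":0.006,"tz":0,"ax":0,"ay":0,"az":0,"claw":-1},{"tx":0.04,"ty":0.006,"tz":0,"ax":0,"ay":0,"az":0,"claw":-1},{"tx":0.04,"ty":0.006,"tz":0,"ax":0,"ay":0,"az":0,"claw":-1},{"tx":0.04,"ty":0.006,"tz":0,"ax":0,"ay":0,"az":0,"claw":-1}]'
python3 -m crank '[{"tx":0.04,"ty":0.006,"tz":0,"ax":0,"ay":0,"az":0,"claw":-1},{"tx":0.04,"ty":0.006,"tz":0,"ax":0,"ay":0,"az":0,"claw":-1},{"tx":0.04,"ty":0.006,"tz":0,"ax":0,"ay":0,"az":0,"claw":-1},{"tx":0.04,"ty":0.006,"tz":0,"ax":0,"ay":0,"az":0,"claw":-1},{"tx":0.04,"ty":0.006,"tz":0,"ax":0,"ay":0,"az":0,"claw":-1},{"tx":0.04,"ty":0.006,"tz":0,"ax":0,"ay":0,"az":0,"claw":-1},{"tx":0.04,"ty":0.006,"tz":0,"ax":0,"ay":0,"az":0,"claw":-1},{"tx":0.02,"ty":0.006,"tz":0,"ax":0,"ay":0,"az":0,"claw":-1}]'
```

```text
time: 0.77
position: [0.1819, -0.5046, 0.3734]
eef_rot: [2.59, 1.775, -0.003]
ft_force: [0.6, 0.2, -0.2]
opening: 0.0442
finger_force: 0.0
time: 1.43
position: [0.3439, -0.2199, 0.3723]
eef_rot: [-2.594, -1.772, 0.0]
ft_force: [0.7, 0.2, 0.1]
opening: 0.0003
finger_force: 0.0
time: 2.1
position: [0.4979, 0.0442, 0.3718]
eef_rot: [-2.588, -1.778, 0.0]
ft_force: [0.1, -1.0, 1.0]
opening: 0.0007
finger_force: 0.0
```

```bash
python3 -m crank '[{"tx":0.04,"ty":0.006,"tz":0,"ax":0,"ay":0,"az":0,"claw":-1},{"tx":0.04,"ty":0.006,"tz":0,"ax":0,"ay":0,"az":0,"claw":-1},{"tx":0.04,"ty":0.006,"tz":0,"ax":0,"ay":0,"az":0,"claw":-1},{"tx":0.04,"ty":0.006,"tz":0,"ax":0,"ay":0,"az":0,"claw":-1},{"tx":0.04,"ty":0.006,"tz":0,"ax":0,"ay":0,"az":0,"claw":-1},{"tx":0.04,"ty":0.006,"tz":0,"ax":0,"ay":0,"az":0,"claw":-1},{"tx":0.02,"ty":0.005,"tz":0,"ax":0,"ay":0,"az":0,"claw":-1},{"tx":0,"ty":0,"tz":0,"ax":0,"ay":0,"az":0,"claw":-1}]'
python3 - <<'E'
from h import *;import cv2
s=manip.read_state();M=R.from_rotvec(s['eef_rot']).as_matrix();p=s['position']
cv2.imwrite("pics/w1.png",cams.read_camera("wrist")[:,:,::-1])
c=cams.get_calibration("wrist");X=np.linalg.inv(c["tool_from_camera"]);f=c["K"][0,0]
def pix(w):
    q=(X@np.r_[M.T@(np.array(w)-p),1])[:3];a=np.arctan2(np.hypot(*q[:2]),q[2]);return c["K"][:2,2]+f*a*q[:2]/np.hypot(*q[:2])
th=np.radians(-21.2);E=np.array([[np.cos(th),-np.sin(th)],[np.sin(th),np.cos(th)]])
for n,k in dict(plateL=(-.022,.115,.12),plateR=(.022,.115,.12),platein=(0,.105,.12),padL=(-.078,.016,.197),tip=None,pivot=(.12,0,.125)).items():
    w=np.r_[E@k[:2]+[.5701,.1133],k[2]] if k else p+M[:,2]*.097
    print(n,pix(w).round())
print(p,M.round(3).tolist())
E
```

```text
time: 2.77
position: [0.6309, 0.2717, 0.3686]
eef_rot: [-2.588, -1.778, 0.006]
ft_force: [0.0, 0.2, -0.7]
opening: 0.0003
finger_force: 0.0
plateL [265. 250.]
plateR [305. 250.]
platein [285. 259.]
padL [208. 365.]
tip [284. 255.]
pivot [381. 336.]
[0.63086867 0.27171689 0.36860812] [[0.359, 0.933, -0.004], [0.933, -0.359, -0.0], [-0.002, -0.004, -1.0]]
```

View pics/w1.png

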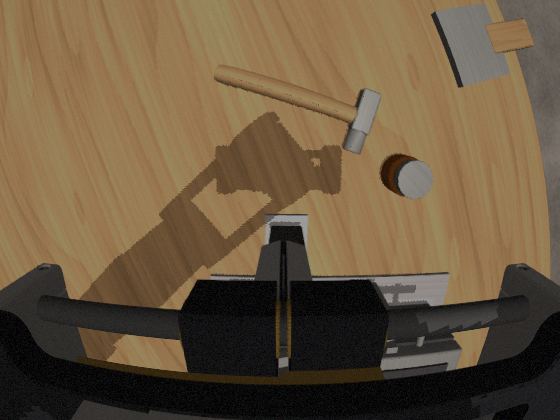

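```bash
python3 -m crank '[{"tx":0,"ty":0,"tz":0.03,"ax":0,"ay":0,"az":0,"claw":-1},{"tx":0,"ty":0,"tz":0.035,"ax":0,"ay":0,"az":0,"claw":-1},{"tx":0,"ty":0,"tz":0.035,"ax":0,"ay":0,"az":0,"claw":-1},{"tx":0,"ty":0,"tz":0.035,"ax":0,"ay":0,"az":0,"claw":-1},{"tx":0,"ty":0,"tz":0.03,"ax":0,"ay":0,"az":0,"claw":-1},{"tx":0,"ty":0,"tz":0.02,"ax":0,"ay":0,"az":0,"claw":-1},{"tx":0,"ty":0,"tz":0,"ax":0,"ay":0,"az":0,"claw":-1}]'
python3 -m crank '[{"tx":-0.015,"ty":0,"tz":0,"ax":0,"ay":0,"az":0,"claw":-1},{"tx":-0.015,"ty":0,"tz":0,"ax":0,"ay":0,"az":0,"claw":-1},{"tx":-0.006,"ty":0,"tz":0,"ax":0,"ay":0,"az":0,"claw":-1},{"tx":-0.006,"ty":0,"tz":0,"ax":0,"ay":0,"az":0,"claw":-1},{"tx":-0.006,"ty":0,"tz":0,"ax":0,"ay":0,"az":0,"claw":-1},{"tx":-0.006,"ty":0,"tz":0,"ax":0,"ay":0,"az":0,"claw":-1},{"tx":0,"ty":0,"tz":0,"ax":0,"ay":0,"az":0,"claw":-1}]'
```

```text
time: 3.4
position: [0.6266, 0.2654, 0.1809]
eef_rot: [-2.592, -1.77, 0.019]
ft_force: [-0.5, -0.3, -2.3]
opening: 0.0003
finger_force: 0.0
time: 3.98
position: [0.6103, 0.2168, 0.189]
eef_rot: [2.593, 1.772, 0.003]
ft_force: [0.5, 0.1, -0.3]
opening: 0.0009
finger_force: 0.0
```

```bash
python3 -m crank '[{"tx":-0.006,"ty":0,"tz":0.003,"ax":0,"ay":0,"az":0,"claw":-1},{"tx":-0.006,"ty":0,"tz":0.003,"ax":0,"ay":0,"az":0,"claw":-1},{"tx":-0.006,"ty":0,"tz":0,"ax":0,"ay":0,"az":0,"claw":-1},{"tx":-0.006,"ty":0,"tz":0,"ax":0,"ay":0,"az":0,"claw":-1},{"tx":0,"ty":0,"tz":0,"ax":0,"ay":0,"az":0,"claw":-1}]'
python3 -m crank '[{"tx":-0.003,"ty":0,"tz":0,"ax":0,"ay":0,"az":0,"claw":-1},{"tx":-0.003,"ty":0,"tz":0,"ax":0,"ay":0,"az":0,"claw":-1},{"tx":0,"ty":0,"tz":0,"ax":0,"ay":0,"az":0,"claw":-1}]'
python3 - <<'E'
from h import *;import cv2
i=cams.read_camera("side")[:,:,::-1][150:300,180:380];cv2.imwrite("pics/s1.png",cv2.resize(i,None,fx=4,fy=4,interpolation=cv2.INTER_CUBIC))
E
```

```text
time: 4.4
position: [0.6007, 0.1936, 0.1809]
eef_rot: [2.594, 1.772, -0.004]
ft_force: [-0.0, -0.4, -0.7]
opening: 0.0006
finger_force: 0.0
time: 4.65
position: [0.5987, 0.1888, 0.181]
eef_rot: [-2.593, -1.773, 0.003]
ft_force: [-0.7, 0.2, -0.0]
opening: 0.0004
finger_force: 0.2
```

View pics/s1.png

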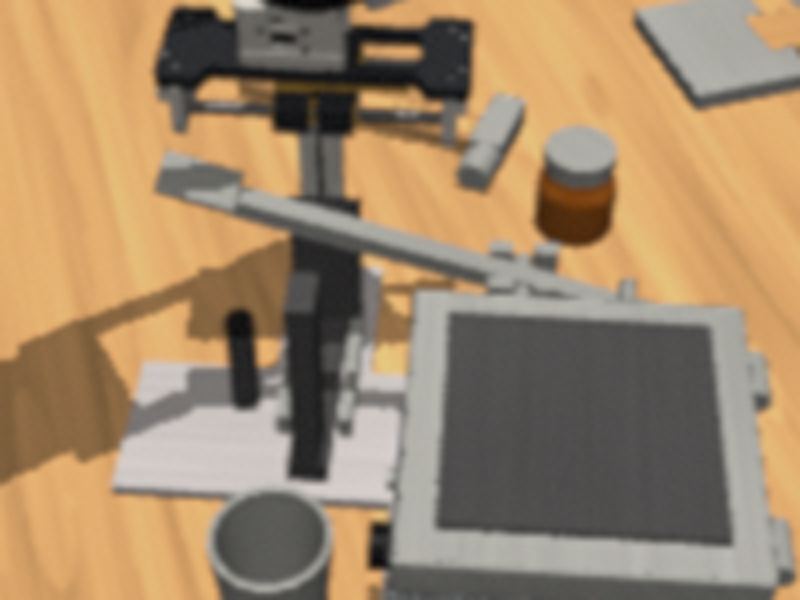

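```bash
for k in 1 ; do python3 -m crank '[{"tx":-0.003,"ty":0,"tz":0,"ax":0,"ay":0,"az":0,"claw":-1},{"tx":-0.003,"ty":0,"tz":0,"ax":0,"ay":0,"az":0,"claw":-1},{"tx":0,"ty":0,"tz":0,"ax":0,"ay":0,"az":0,"claw":-1}]'; python3 -m crank '[{"tx":-0.002,"ty":0,"tz":0,"ax":0,"ay":0,"az":0,"claw":-1},{"tx":-0.001,"ty":0,"tz":0,"ax":0,"ay":0,"az":0,"claw":-1},{"tx":0,"ty":0,"tz":0,"ax":0,"ay":0,"az":0,"claw":-1}]'; done
```

```text
time: 4.95
position: [0.5968, 0.184, 0.1813]
eef_rot: [-2.593, -1.773, -0.0]
ft_force: [0.9, 2.8, -2.1]
opening: 0.0008
finger_force: 1.5
time: 5.2
position: [0.5966, 0.1835, 0.1814]
eef_rot: [-2.59, -1.773, -0.009]
ft_force: [3.8, 9.7, -4.2]
opening: 0.0006
finger_force: 4.9
```

```bash
python3 -m crank '[{"tx":-0.002,"ty":0,"tz":0,"ax":0,"ay":0,"az":0,"claw":-1},{"tx":0,"ty":0,"tz":0,"ax":0,"ay":0,"az":0,"claw":-1}]'
python3 -m crank '[{"tx":0.01,"ty":0,"tz":0,"ax":0,"ay":0,"az":0,"claw":-1},{"tx":0.02,"ty":0,"tz":0,"ax":0,"ay":0,"az":0,"claw":-1},{"tx":0.02,"ty":0,"tz":0,"ax":0,"ay":0,"az":0,"claw":-1},{"tx":0,"ty":0,"tz":-0.035,"ax":0,"ay":0,"az":0,"claw":-1},{"tx":0,"ty":0,"tz":-0.035,"ax":0,"ay":0,"az":0,"claw":-1},{"tx":0,"ty":0,"tz":-0.035,"ax":0,"ay":0,"az":0,"claw":-1},{"tx":0,"ty":0,"tz":-0.035,"ax":0,"ay":0,"az":0,"claw":-1},{"tx":0,"ty":0,"tz":-0.02,"ax":0,"ay":0,"az":0,"claw":-1}]'
python3 -m crank '[{"tx":0,"ty":-0.02,"tz":0,"ax":0,"ay":0,"az":0,"claw":-1},{"tx":0,"ty":0,"tz":0,"ax":0,"ay":0,"az":0,"claw":-1}]'
python3 - <<'E'
from h import *;import cv2
i=cams.read_camera("side")[:,:,::-1][150:300,180:380];cv2.imwrite("pics/s2.png",cv2.resize(i,None,fx=4,fy=4,interpolation=cv2.INTER_CUBIC))
s=manip.read_state();d=s['position'][:2]-[.5701,.1133];th=np.radians(-21.2)
print("kiln xy",d@[np.cos(th),np.sin(th)],d@[-np.sin(th),np.cos(th)],s['position'])
E
```

```text
time: 5.37
position: [0.5964, 0.1832, 0.1815]
eef_rot: [-2.587, -1.773, -0.015]
ft_force: [6.5, 12.7, -6.3]
opening: 0.0006
finger_force: 7.2
time: 6.03
position: [0.6136, 0.2253, 0.3473]
eef_rot: [2.591, 1.77, 0.008]
ft_force: [0.3, 0.6, -0.1]
opening: 0.0006
finger_force: 0.0
time: 6.2
position: [0.5935, 0.2335, 0.3453]
eef_rot: [2.591, 1.774, 0.005]
ft_force: [0.0, 0.8, -0.6]
opening: 0.0008
finger_force: 0.0
kiln xy -0.02092523059476552 0.12031627086457027 [0.59410023 0.2330408  0.34328686]
```

View pics/s2.png

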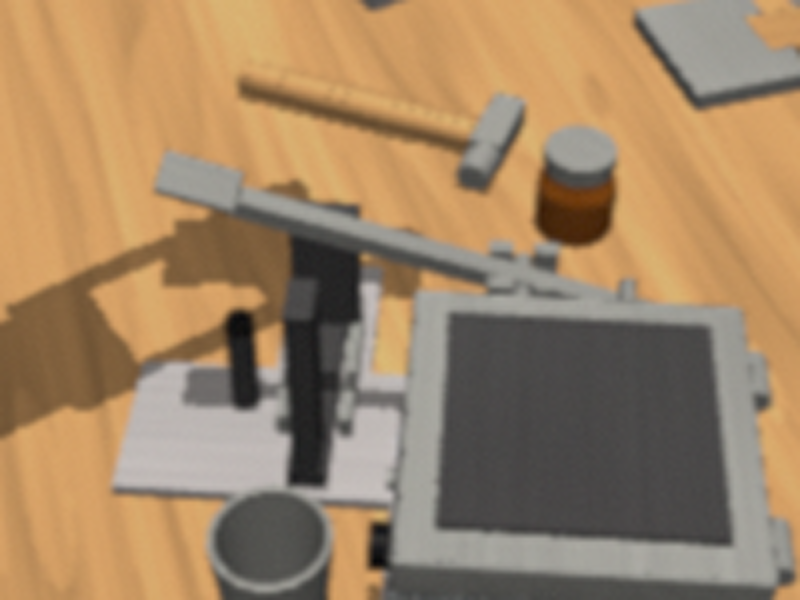

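```bash
python3 - <<'E'
from h import *
th=np.radians(-21.2)
for u,v,z in((198,182,.192),(303,298,.152),(335,206,.12),(162,172,.195)):
    d=ray("side",180+u/4,150+v/4,z)[:2]-[.5701,.1133];print((d@[np.cos(th),np.sin(th)]).round(4),(d@[-np.sin(th),np.cos(th)]).round(4))
E
```

```text
-0.0544 -0.007
0.0056 -0.0511
0.0115 0.0583
-0.0742 -0.0037
```

```bash
python3 -m crank '[{"tx":-0.03,"ty":-0.009,"tz":0,"ax":0,"ay":0,"az":0,"claw":-1},{"tx":-0.03,"ty":-0.009,"tz":0,"ax":0,"ay":0,"az":0,"claw":-1},{"tx":-0.03,"ty":-0.009,"tz":0,"ax":0,"ay":0,"az":0,"claw":-1},{"tx":-0.02,"ty":-0.006,"tz":0,"ax":0,"ay":0,"az":0,"claw":-1},{"tx":-0.013,"ty":-0.005,"tz":0,"ax":0,"ay":0,"az":0,"claw":-1},{"tx":0,"ty":0,"tz":0.02,"ax":0,"ay":0,"az":0,"claw":-1},{"tx":0,"ty":0,"tz":0.01,"ax":0,"ay":0,"az":0,"claw":-1},{"tx":0,"ty":0,"tz":0,"ax":0,"ay":0,"az":0,"claw":-1}]'
python3 - <<'E'
from h import *;import cv2
i=cams.read_camera("side")[:,:,::-1][110:260,170:370];cv2.imwrite("pics/s3.png",cv2.resize(i,None,fx=4,fy=4,interpolation=cv2.INTER_CUBIC))
s=manip.read_state();d=s['position'][:2]-[.5701,.1133];th=np.radians(-21.2)
print("kiln xy",d@[np.cos(th),np.sin(th)],d@[-np.sin(th),np.cos(th)],s['position'])
E
```

```text
time: 6.92
position: [0.5137, 0.1314, 0.3074]
eef_rot: [-2.592, -1.771, 0.012]
ft_force: [-0.3, 0.6, -0.1]
opening: 0.0005
finger_force: 0.0
kiln xy -0.05882282658784926 -0.002938451698786596 [0.51419546 0.13183219 0.30885123]
```

View pics/s3.png

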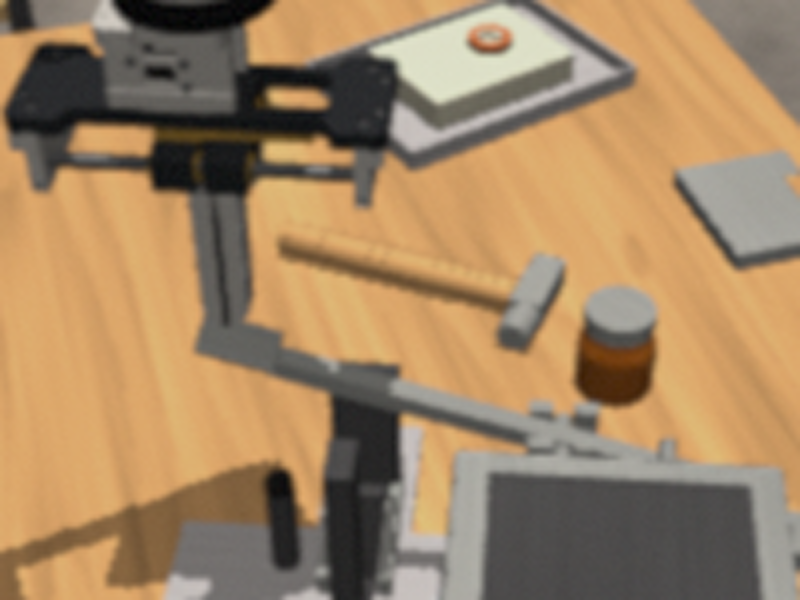

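```bash
python3 -m crank '[{"tx":0,"ty":0,"tz":0.01,"ax":0,"ay":0,"az":0,"claw":-1},{"tx":0,"ty":0,"tz":0.006,"ax":0,"ay":0,"az":0,"claw":-1},{"tx":0,"ty":0,"tz":0.004,"ax":0,"ay":0,"az":0,"claw":-1},{"tx":0,"ty":-0.002,"tz":0.007,"ax":0,"ay":0,"az":0,"claw":-1},{"tx":0,"ty":-0.002,"tz":0.007,"ax":0,"ay":0,"az":0,"claw":-1},{"tx":0,"ty":0,"tz":0,"ax":0,"ay":0,"az":0,"claw":-1}]'
python3 -m crank '[{"tx":0,"ty":-0.002,"tz":0.007,"ax":0,"ay":0,"az":0,"claw":-1},{"tx":0,"ty":-0.001,"tz":0.007,"ax":0,"ay":0,"az":0,"claw":-1},{"tx":0,"ty":-0.001,"tz":0.007,"ax":0,"ay":0,"az":0,"claw":-1},{"tx":0,"ty":-0.001,"tz":0.007,"ax":0,"ay":0,"az":0,"claw":-1},{"tx":0,"ty":-0.001,"tz":0.007,"ax":0,"ay":0,"az":0,"claw":-1},{"tx":0,"ty":0,"tz":0,"ax":0,"ay":0,"az":0,"claw":-1}]'
```

```text
time: 7.47
position: [0.5106, 0.134, 0.2773]
eef_rot: [-2.593, -1.774, 0.0]
ft_force: [-1.8, -0.6, 4.8]
opening: 0.0002
finger_force: 2.1
time: 7.97
position: [0.5047, 0.1364, 0.2423]
eef_rot: [-2.592, -1.773, 0.001]
ft_force: [-1.9, 2.1, 4.7]
opening: 0.0006
finger_force: 2.2
```

```bash
python3 -m crank '[{"tx":0,"ty":0,"tz":0.007,"ax":0,"ay":0,"az":0,"claw":-1},{"tx":0,"ty":0,"tz":0.007,"ax":0,"ay":0,"az":0,"claw":-1},{"tx":0,"ty":0,"tz":0.007,"ax":0,"ay":0,"az":0,"claw":-1},{"tx":0,"ty":0,"tz":0.007,"ax":0,"ay":0,"az":0,"claw":-1},{"tx":0,"ty":0.001,"tz":0.007,"ax":0,"ay":0,"az":0,"claw":-1},{"tx":0,"ty":0,"tz":0,"ax":0,"ay":0,"az":0,"claw":-1}]'
python3 -m crank '[{"tx":0,"ty":0.001,"tz":0.006,"ax":0,"ay":0,"az":0,"claw":-1},{"tx":0,"ty":0.001,"tz":0.005,"ax":0,"ay":0,"az":0,"claw":-1},{"tx":0,"ty":0,"tz":0,"ax":0,"ay":0,"az":0,"claw":-1}]'
python3 - <<'E'
from h import *;import cv2
i=cams.read_camera("side")[:,:,::-1][130:340,150:430];cv2.imwrite("pics/s4.png",cv2.resize(i,None,fx=2.8,fy=2.8,interpolation=cv2.INTER_CUBIC))
E
```

```text
time: 8.47
position: [0.5064, 0.1359, 0.2082]
eef_rot: [-2.593, -1.774, -0.002]
ft_force: [-1.4, 1.4, 3.8]
opening: 0.0004
finger_force: 2.3
time: 8.72
position: [0.5077, 0.1357, 0.1982]
eef_rot: [-2.591, -1.773, -0.001]
ft_force: [-4.5, 2.3, 8.4]
opening: 0.0005
finger_force: 4.4
```

View pics/s4.png

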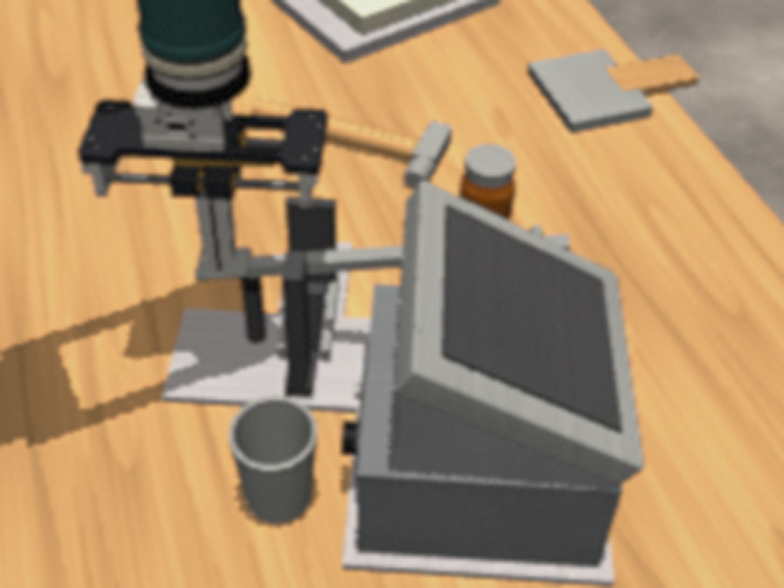

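```bash
python3 -m crank '[{"tx":0,"ty":0,"tz":0.003,"ax":0,"ay":0,"az":0,"claw":-1},{"tx":0,"ty":0,"tz":0.003,"ax":0,"ay":0,"az":0,"claw":-1},{"tx":0,"ty":0,"tz":0,"ax":0,"ay":0,"az":0,"claw":-1}]'
python3 -m crank '[{"tx":0,"ty":0,"tz":0.002,"ax":0,"ay":0,"az":0,"claw":-1},{"tx":0,"ty":0,"tz":0.002,"ax":0,"ay":0,"az":0,"claw":-1},{"tx":0,"ty":0,"tz":0,"ax":0,"ay":0,"az":0,"claw":-1}]'
```

```text
time: 9.02
position: [0.5082, 0.1358, 0.1939]
eef_rot: [-2.592, -1.774, -0.004]
ft_force: [-5.7, 1.6, 11.8]
opening: 0.0007
finger_force: 6.8
time: 9.27
position: [0.5086, 0.1358, 0.1913]
eef_rot: [-2.593, -1.774, -0.007]
ft_force: [-7.0, 2.5, 16.9]
opening: 0.0006
finger_force: 9.1
```

```bash
python3 -m crank '[{"tx":0,"ty":0,"tz":0.002,"ax":0,"ay":0,"az":0,"claw":-1},{"tx":0,"ty":0,"tz":0.001,"ax":0,"ay":0,"az":0,"claw":-1},{"tx":0,"ty":0,"tz":0,"ax":0,"ay":0,"az":0,"claw":-1}]'
python3 -m crank '[{"tx":0,"ty":0,"tz":0.002,"ax":0,"ay":0,"az":0,"claw":-1},{"tx":0,"ty":0,"tz":0,"ax":0,"ay":0,"az":0,"claw":-1},{"tx":0,"ty":0,"tz":0,"ax":0,"ay":0,"az":0,"claw":-1}]'
```

```text
time: 9.52
position: [0.5088, 0.1359, 0.1892]
eef_rot: [2.592, 1.774, 0.009]
ft_force: [-7.5, 1.6, 20.1]
opening: 0.0002
finger_force: 10.6
time: 9.77
position: [0.5089, 0.1359, 0.1882]
eef_rot: [2.592, 1.774, 0.01]
ft_force: [-8.2, 1.6, 23.7]
opening: 0.0002
finger_force: 12.4
```

```bash
python3 - <<'E'
from h import *;import cv2
i=cams.read_camera("side")[:,:,::-1][190:280,200:320];cv2.imwrite("pics/s5.png",cv2.resize(i,None,fx=6,fy=6,interpolation=cv2.INTER_CUBIC))
E
```

```text
(no output)
```

View pics/s5.png

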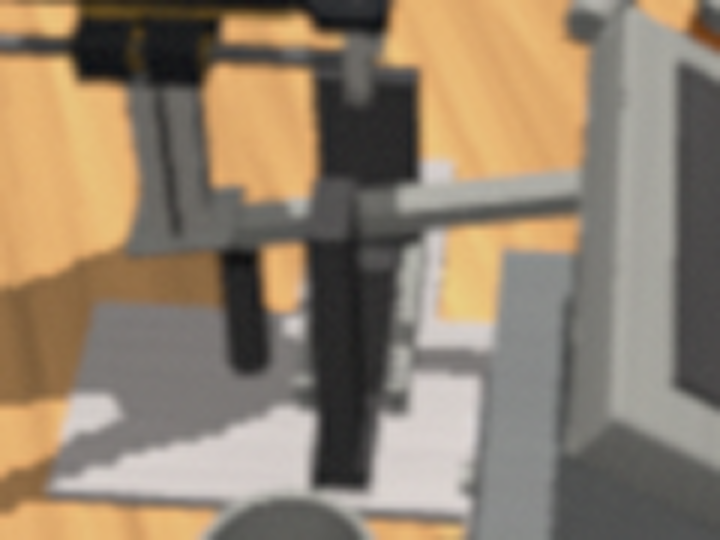

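```bash
python3 -m crank '[{"tx":0,"ty":0,"tz":0.002,"ax":0,"ay":0,"az":0,"claw":-1},{"tx":0,"ty":0,"tz":0,"ax":0,"ay":0,"az":0,"claw":-1},{"tx":0,"ty":0,"tz":0,"ax":0,"ay":0,"az":0,"claw":-1},{"tx":0,"ty":0,"tz":0,"ax":0,"ay":0,"az":0,"claw":-1}]'
python3 -m crank '[{"tx":0,"ty":0,"tz":0,"ax":0,"ay":0,"az":0,"claw":-1},{"tx":0,"ty":0,"tz":0,"ax":0,"ay":0,"az":0,"claw":-1},{"tx":0,"ty":0,"tz":0,"ax":0,"ay":0,"az":0,"claw":-1},{"tx":0,"ty":0,"tz":0,"ax":0,"ay":0,"az":0,"claw":-1},{"tx":0,"ty":0,"tz":0,"ax":0,"ay":0,"az":0,"claw":-1},{"tx":0,"ty":0,"tz":0,"ax":0,"ay":0,"az":0,"claw":-1}]'
```

```text
time: 10.15
position: [0.509, 0.136, 0.1878]
eef_rot: [2.592, 1.774, 0.011]
ft_force: [-11.9, 2.5, 30.6]
opening: 0.0004
finger_force: 15.7
time: 10.65
position: [0.509, 0.136, 0.1879]
eef_rot: [2.592, 1.774, 0.011]
ft_force: [-12.2, 1.1, 29.5]
opening: 0.0005
finger_force: 15.7
```

```bash
python3 -c "
from station import manip;print(manip.job_done())"
```

```text
the job is handed in; nothing more can be done
None
```

I pushed the safety stop in to its end stop, then pressed the lever down onto its rest with the lid up. I handed the job in at about 10.7 s, still holding the lever with about 30 N; the verdict wasn't shown.

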